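# Rake a jade blank out from under the spindle guard

### The arm

A 6-joint arm with a two-finger parallel gripper is mounted at the origin on the work surface. World frame = base frame: x ahead of the robot, y to its left, z up, the work surface at z = 0. Lengths are in m, angles in rad, forces in N, time in s.
With the tool pointing down it reaches from about 0.325 to 0.9 m from the base axis. Payload 6.1 kg.
Tool frame: the origin (TCP) lies on the centre line of the jaws, within the pads' length; the fingertips stand 17 mm ahead of it and the grasp point (between the pads) lies 2 mm behind it; z points along the fingers, y is the line along which they close (so a half turn about z gives the same grasp; the last joint's range is limited). The gripper opens to 87 mm and grips with 3 to 60 N. Pads are 19 mm wide; open, the fingers measure 117 mm over their backs; the gripper's body (75 mm by 190 mm) begins 51 mm behind the grasp point.
Start: joints at [-0.126, 0.22, 1.526, -0, 1.395, -0.126], TCP at [0.625, -0, 0.213] pointing down, gripper open.
Joint ranges: [-2.98, 2.98], [-0.91, 2.08], [0.09, 2.57], [-1.24, 4.39], [0.2, 2.65], [-2.68, 2.68]. Speed limits (rad/s): [2.57, 2.57, 3.01, 3.14, 3.14, 3.14].

### API

Orientations are given as a unit quaternion [x, y, z, w].
In Python, from rig import bot gives the robot as it stands. The module is installed in compiled form; this text tells all that it offers. Calls block until the motion is done:
- bot.move_ptp(position, orientation): joint-space move of the TCP to a pose.
- bot.move_straight(position, frame=None, velocity=0.15): straight line of the TCP; frame=None keeps the orientation; velocity is the mean speed in m/s.
- bot.movej(angles): joint-space move.
- bot.open() and bot.clamp(grip_force=None): open the fingers fully, or close them until they stop; grip_force is the grip in N (None keeps the last).
- bot.sleep(seconds).
- bot.solve_ik(position, orientation): joint angles nearest the present ones, or None.
- bot.get_state(): the state.
- bot.read_camera(name): name is "scene" or "side" or "wrist"; returns (picture, depth): 384x512x3 uint8, red, green, blue; 384x512 float32, m along the optical axis (not along the pixel's ray), 0 where there is no reading.
- bot.camera_params(name): a dict with "camera_matrix" (3x3 intrinsics, pixels), "camera_from_world" (4x4, takes a point from world to camera coordinates); the wrist camera has in their place "mount" (4x4, takes a point from camera to tool coordinates, whose origin is the TCP and whose axes are the flange's). Camera axes: x right, y up, looking along -z (the intrinsics and any distortion apply to the point x, -y, -z); pixel columns grow to the right and rows downward; lengths in m; the calibration is good to about 2 mm. A picture is of the moment at which its call begins: read the wrist's pose just before it. camera_params takes no time and is no camera call.
A pose or a line that the arm cannot do raises bot.Unreachable and nothing moves.
- bot.hand_in(): hands the job in; it is judged then, once.
The state is a dict: "time": time; "joint_positions": joint angles; "qd": joint speeds; "joint_efforts": joint torques, N m; "tcp_pos": TCP position; "ee_rot": TCP orientation; "ft_force": force on the tool from outside, world axes, zero at the start; "moment": the same for the moment, N m; "opening": finger opening in m; "gripper_force": force on a finger pad.
Only numpy, scipy, OpenCV 4.12 (cv2) and the standard library are available. Lean on these libraries where they do the work, as an engineer would, in place of code of your own. Each camera call takes 0.05 s, during which the arm holds its last target. There are 200 camera calls.

### The job

The green jade blank has slid in under the barred guard of the carving spindle: take the hook rake from its cradle, draw the blank with it until it lies wholly in front of the guard (never touch the blank with the gripper itself while it is under there), and lay the rake back in both notches of its cradle, blade at the same end as before. Then pick up the blank and set it down, without dropping it, flat on the middle of the orange sloped pad, its long side running up the slope, and let go. Leave everything else on the bench where it is.

Things in the scene. Friction and masses are not known exactly. Their poses are not given: they have to be found in the camera images.
- station: Fixed green carving spindle with a low barred guard. Origin: bench level, middle of the guard's open front edge; x points inward (away from the robot), y left, z up. Guard: open front and back, side plates at y = +-197 mm, depth x 0 to 180 mm. Roof: bars along x every 50 mm, underside z = 125 mm, top 137 mm. Behind it (x > 170 mm) the shaft, wheel and, left, the head, 225 mm high.
- rake: Short-handled hook rake, 0.11 kg, 175 mm long. x runs along it to the blade, z up. Red handle 18 mm wide (y), 30 mm tall (z), x = -22 to 35 mm; origin: grip point on its centre line. Metal shank 10 x 10 mm on the same line, then the blade: upright plate 6 mm thick at x = 150 mm, 44 mm wide (y), from 10 mm above the line to 50 mm below. Starts level in the cradle; lifts straight up.
- cradle: Fixed wooden rake cradle. Origin: bench level, below the rake's origin when home (rake's origin then 85 mm high); x towards the blade end, z up. Two posts 12 mm thick along x, 38 mm wide, at x = 60 and 125 mm, with U notches open upward for the shank: 20 mm wide, floor 80 mm high, cheeks 20 mm higher. The handle sticks out free in front of the posts. Base plate 12 mm thick, x 0 to 150 mm.
- blank: Green jade blank, a plain slab 80 mm long (x), 50 mm wide (y), 26 mm thick (z) with a faint relief on top. Origin: centre of its underside. Mass about 0.29 kg. It starts flat on the bench under the guard, 72 to 80 mm behind the front edge, in one of three places side by side; the wheel and the jar stand in the other two.
- rest: Fixed sloped rest that carries the orange pad; steel base 150 x 120 mm. Origin: underside (bench level), below the middle of the pad.
- rest_pad: Orange pad of the sloped rest, 120 mm along the slope (x), 130 mm wide (y). Origin: middle of its upper surface, 65 mm above the bench; x points up the slope (away from the robot), y left, z is the surface normal, leaning 25 degrees from vertical towards the robot. Dark ledge 12 mm high across the low end (x -60 to -50 mm); other edges open.
- wheel: White grinding wheel, ring of 80 mm outer diameter, 20 mm bore, 24 mm thick, lying flat under the guard. Bystander. Origin: centre of its underside.
- jar: Jar with a blue lid, 62 mm across, 85 mm high, standing under the guard. Bystander. Origin: centre of its underside.
- stone: White block of raw stone, 130 x 75 x 45 mm, at the right side. Bystander. Origin: centre of its underside.
- dresser: Brown dressing stick, 100 x 24 x 22 mm, lying flat on the bench in front of the robot. Bystander. Origin: centre of its underside, x along it.
- coolant: White bottle with green cap, 66 mm across, 170 mm high, behind, right of the guard. Bystander. Origin: centre of its underside.
- bowl: Blue bowl, 110 mm across, 50 mm high, at the left side. Bystander. Origin: centre of its underside.
- guard_bar (a point): Middle of the guard's front cross bar: steel, 12 mm thick, 131 mm above the bench, along the whole front edge. A gripper pointing straight down meets it before the rake reaches far enough in: hold the level rake with the tool leaning back about 35 degrees (wrist towards the robot).
- rake_blade (a point): Middle of the rake's blade on the centre line (150 mm ahead of the rake's origin).
Mind the look-alikes: they are no part of the job. There is more than one size of the rest; the job needs the middle-sized.

How it is judged:
By the outcome, as a careful person would: the job done as asked, in the order asked, and still so for the second after the job is handed in, with the robot touching nothing.
It also fails if it takes over 72 s, if anything falls off the work surface, if the arm or the gripper's body presses on something with over 40 N, if the wrist force passes 120 N, or if a joint passes its speed limit or range.

## Working session

There is one attempt and no reset: what is moved stays moved. The work goes in short steps, each a Python script; the robot and the scene stay as the last script left them, time stands still between calls to the robot, and variables do not carry over. Pictures are saved under pics/ and viewed, at most 10 in all, crops included, and the job is handed in when it is done.

```bash
mkdir -p pics
cat > h.py <<'E'
import numpy as np, cv2
from rig import bot
from scipy.spatial.transform import Rotation as R
def cam(name):
    s=bot.get_state(); im,d=bot.read_camera(name); p=bot.camera_params(name)
    K=np.array(p["camera_matrix"])
    if "mount" in p:
        T=np.eye(4);T[:3,:3]=R.from_quat(s["ee_rot"]).as_matrix();T[:3,3]=s["tcp_pos"]
        M=T@np.array(p["mount"])
    else: M=np.linalg.inv(np.array(p["camera_from_world"]))
    return im,d,K,M
def cloud(d,K,M):
    v,u=np.mgrid[:d.shape[0],:d.shape[1]]
    x=(u-K[0,2])/K[0,0]*d; y=(v-K[1,2])/K[1,1]*d
    P=np.stack([x,-y,-d],-1)@M[:3,:3].T+M[:3,3]
    P[d<=0]=np.nan
    return P
def save(n,im): cv2.imwrite(f"pics/{n}.png",im[...,::-1])
E
python3 - <<'E'
from h import *
a=[]
for n in("scene","side","wrist"):
    im,d,K,M=cam(n); a.append(im); np.savez(n,im=im,d=d,K=K,M=M); print(n,K.round(1).tolist(),M.round(3).tolist(),bot.camera_params(n).keys(),(d>0).mean())
save("a",cv2.resize(a[0],(800,600)));save("b",cv2.resize(a[1],(800,600)));save("w",a[2])
print(bot.get_state())
E
```

```text
scene [[472.0, 0.0, 257.4], [0.0, 472.0, 189.6], [0.0, 0.0, 1.0]] [[-0.694, -0.565, 0.446, 1.151], [0.72, -0.543, 0.433, 0.658], [-0.003, 0.621, 0.783, 1.278], [0.0, 0.0, 0.0, 1.0]] dict_keys(['camera_matrix', 'camera_from_world']) 0.996124267578125
side [[492.6, 0.0, 250.5], [0.0, 492.6, 186.2], [0.0, 0.0, 1.0]] [[-0.986, 0.102, -0.132, 0.296], [-0.167, -0.64, 0.75, 1.14], [-0.009, 0.761, 0.648, 1.096], [0.0, 0.0, 0.0, 1.0]] dict_keys(['camera_matrix', 'camera_from_world']) 0.9959818522135416
wrist [[342.6, 0.0, 255.3], [0.0, 342.6, 201.0], [0.0, 0.0, 1.0]] [[1.0, -0.001, 0.002, 0.625], [0.0, 0.971, 0.241, 0.065], [-0.003, -0.241, 0.971, 0.384], [0.0, 0.0, 0.0, 1.0]] dict_keys(['camera_matrix', 'mount']) 0.99615478515625
{'time': 0.15, 'joint_positions': array([-1.26133647e-01,  2.21073552e-01,  1.52738818e+00, -2.23494314e-05,
        1.39470066e+00, -1.26120173e-01]), 'qd': array([-0.00051327, -0.00175064, -0.00251471, -0.00016661, -0.00051464,
        0.00120818]), 'joint_efforts': array([ 5.44750201e-04, -4.95191681e+01, -3.87881935e+01,  6.99610985e-02,
        5.31197037e-02, -7.11234907e-05]), 'tcp_pos': array([6.24484454e-01, 3.27025082e-05, 2.11949763e-01]), 'ee_rot': array([ 7.07109937e-01,  7.07103190e-01, -4.89457329e-04, -6.13649904e-04]), 'ft_force': array([ 0.36407468, -0.07895119,  0.64730562]), 'moment': array([-0.03164648, -0.0235682 , -0.02643464]), 'gripper_force': 0.0, 'opening': 0.08750052033978406}
```

View pictures.

View pics/a.png

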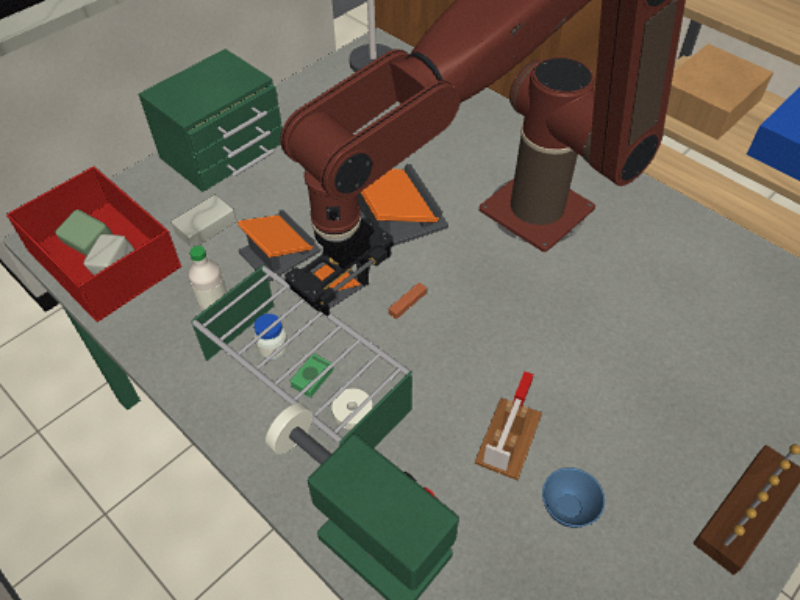

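View pics/b.png

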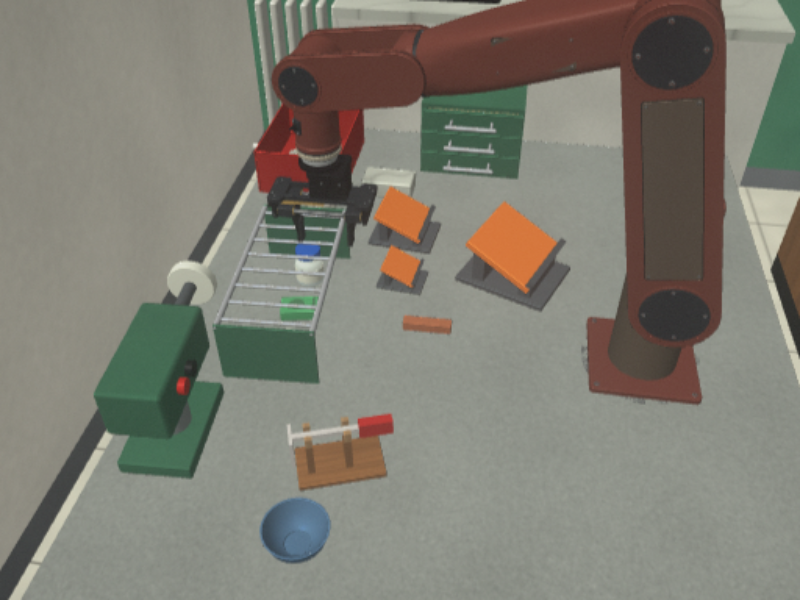

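View pics/w.png

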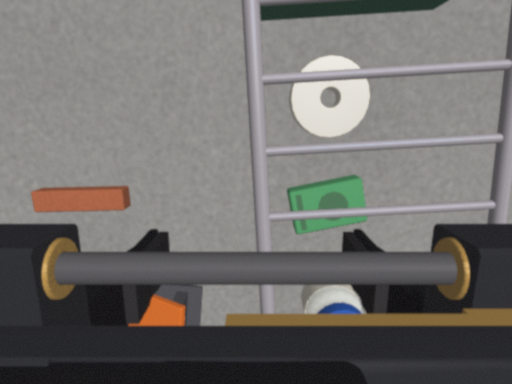

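```bash
cat > m.py <<'E'
from h import *
def rect(P):
    r=cv2.minAreaRect((P[:,:2]*1000).astype(np.float32)); return [np.round(r[0],1).tolist(),np.round(r[1],1).tolist(),round(r[2],1)]
masks=dict(orange=((5,170,120),(15,255,255)),green=((55,120,60),(75,255,255)),red=((0,200,100),(4,255,255)),red2=((175,200,100),(180,255,255)),brown=((4,90,60),(16,230,220)))
for n in("scene","side","wrist"):
    z=np.load(n+".npz"); im,d,K,M=[z[k] for k in("im","d","K","M")]
    P=cloud(d,K,M); hsv=cv2.cvtColor(im,cv2.COLOR_RGB2HSV)
    for c,(lo,hi) in masks.items():
        m=cv2.inRange(hsv,lo,hi)
        k,l,st,ce=cv2.connectedComponentsWithStats(m)
        for i in range(1,k):
            if st[i,4]<60: continue
            q=P[(l==i)]; q=q[~np.isnan(q[:,0])]
            q=q[(q[:,2]>-.01)&(q[:,2]<.2)]
            if len(q)<50 or not(0.2<q[:,0].mean()<1.1): continue
            ex=""
            if c=="orange":
                u,s,v=np.linalg.svd(q-q.mean(0),full_matrices=False); nn=v[2]*np.sign(v[2,2]); ex=f"n {nn.round(3)} tilt {np.degrees(np.arccos(nn[2])):.1f}"
            print(n,c,ce[i].round(),st[i,4],"mean",q.mean(0).round(3),"z",np.percentile(q[:,2],[2,98]).round(3),rect(q),ex)
E
python3 m.py
python3 - <<'E'
import sys; sys.path.insert(0,'.')
import os; os.chdir('.')
from h import *
for n in("scene","side"):
    z=np.load(n+".npz"); P=cloud(z['d'],z['K'],z['M']); hsv=cv2.cvtColor(z['im'],cv2.COLOR_RGB2HSV)
    print(n,'sample hsv', [hsv[int(v*.64),int(u*.64)].tolist() for u,v in([(310,375),(524,385),(270,235),(400,195),(500,455),(515,415)] if n=="scene" else [(300,308),(375,427),(403,213),(515,245),(290,436),(330,432)])])
E
```

```text
scene orange [254. 127.] 1029 mean [ 0.279 -0.205  0.093] z [0.06  0.125] [[274.1, -227.7], [185.8, 150.7], 70.8] n [-0.38   0.175  0.908] tilt 24.7
scene orange [175. 151.] 724 mean [ 0.539 -0.337  0.071] z [0.046 0.093] [[532.6, -342.0], [134.9, 109.2], 83.9] n [-0.403  0.058  0.914] tilt 24.0
scene orange [207. 174.] 73 mean [ 0.524 -0.189  0.054] z [0.043 0.064] [[523.6, -188.2], [48.4, 26.9], 12.7] n [-0.387  0.009  0.922] tilt 22.8
scene green [126. 162.] 73 mean [ 0.727 -0.329  0.17 ] z [0.158 0.177] [[724.3, -331.8], [31.8, 25.5], 56.4] 
scene green [196. 238.] 165 mean [ 0.712 -0.036  0.027] z [0.014 0.034] [[706.6, -34.2], [80.9, 40.8], 9.3] 
scene red [ 62. 155.] 3770 mean [ 0.819 -0.62   0.059] z [0.003 0.124] [[822.5, -621.1], [219.6, 315.1], 0.1] 
scene red [335. 247.] 102 mean [0.479 0.317 0.101] z [0.087 0.106] [[475.2, 316.1], [57.8, 16.7], 20.4] 
scene brown [282.  59.] 13716 mean [ 0.238 -0.215  0.088] z [-0.004  0.125] [[-264.9, -324.7], [1311.6, 191.3], 12.4] 
scene brown [175. 150.] 743 mean [ 0.536 -0.338  0.069] z [0.037 0.093] [[532.1, -378.7], [212.3, 112.8]
[... 1328 characters left out ...]
9] 
side brown [217. 295.] 1504 mean [0.53  0.351 0.018] z [0.005 0.093] [[531.2, 346.0], [149.0, 88.1], 20.8] 
wrist orange [162. 313.] 1053 mean [ 0.523 -0.145  0.05 ] z [0.036 0.06 ] [[510.8, -146.0], [79.1, 33.6], 15.1] n [-0.407  0.087  0.909] tilt 24.6
wrist brown [ 80. 199.] 2230 mean [ 0.433 -0.022  0.02 ] z [0.006 0.024] [[424.9, -24.0], [112.3, 23.1], 1.3] 
wrist brown [162. 313.] 1216 mean [ 0.523 -0.145  0.048] z [0.017 0.06 ] [[512.2, -150.9], [45.8, 72.5], 88.0] 
scene sample hsv [[64, 93, 112], [0, 209, 177], [11, 208, 196], [11, 204, 205], [19, 24, 151], [13, 20, 201]]
side sample hsv [[67, 69, 140], [1, 156, 136], [11, 181, 206], [11, 183, 213], [23, 16, 202], [19, 18, 195]]
```

Run:
```python
from h import *
q=[0.70710678,0.70710678,0,0]
out=[]
for n,p in(("rest",[.53,-.42,.30]),("crad",[.52,.27,.27])):
    bot.move_ptp(p,q); bot.sleep(.2)
    im,d,K,M=cam("wrist"); np.savez(n,im=im,d=d,K=K,M=M); out.append(im[:300])
save("rc",np.vstack(out)); s=bot.get_state();print(s["time"],s["tcp_pos"],s["ee_rot"])
```

```text
4.7167 [0.52027388 0.26954469 0.26994865] [ 7.07388028e-01  7.06825420e-01 -4.75450187e-05  2.76052247e-05]
```

View pics/rc.png

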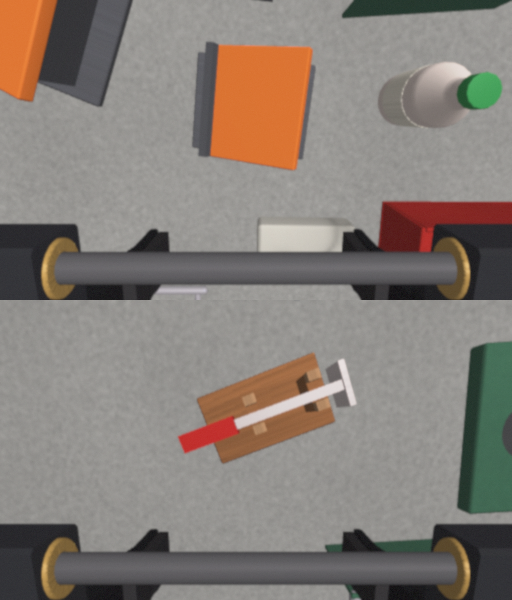

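```bash
cat > m2.py <<'E'
from h import *
def ld(n): z=np.load(n+".npz"); return [z[k] for k in("im","d","K","M")]
def ray(uv,z,K,M):
    uv=np.atleast_2d(uv).astype(float); r=np.c_[(uv[:,0]-K[0,2])/K[0,0],-(uv[:,1]-K[1,2])/K[1,1],-np.ones(len(uv))]@M[:3,:3].T
    return M[:3,3]+r*((z-M[2,3])/r[:,2])[:,None]
def big(m,lim=225):
    m=m.copy(); m[lim:]=0
    k,l,st,c=cv2.connectedComponentsWithStats(m); i=1+st[1:,4].argmax(); return (l==i).astype(np.uint8)
def rectz(m,z,K,M,hull=True):
    v,u=np.nonzero(m); p=ray(np.c_[u,v],z,K,M)[:,:2]*1000
    r=cv2.minAreaRect(p.astype(np.float32)); return np.array(r[0]).round(1),np.array(r[1]).round(1),round(r[2],1)
if __name__=="__main__":
    im,d,K,M=ld("crad"); h=cv2.cvtColor(im,cv2.COLOR_RGB2HSV); P=cloud(d,K,M)
    red=big(cv2.inRange(h,(0,200,90),(4,255,255))|cv2.inRange(h,(176,200,90),(180,255,255)))
    print("handle",rectz(red,.100,K,M),np.nanmedian(P[red>0],0).round(4))
    br=big(cv2.inRange(h,(5,90,40),(16,200,200))); print("base",rectz(br,.012,K,M), np.nanpercentile(P[br>0][:,2],[5,25,50]).round(4))
    wh=big(cv2.inRange(h,(0,0,175),(180,45,255)),200); v,u=np.nonzero(wh); p=ray(np.c_[u,v],.09,K,M)
    print("shank n",len(p),rectz(wh,.09,K,M),np.nanmedian(P[wh>0][:,2]))
    for t in range(u.min(),u.max()+1,12):
        s=u==t; print(t,p[s].mean(0).round(4)[:2],s.sum(),end="; ")
    c=np.nanmedian(P[(wh>0)&(np.arange(512)[None]>338)],0); print("blade",c.round(4))
    im,d,K,M=ld("rest"); h=cv2.cvtColor(im,cv2.COLOR_RGB2HSV); P=cloud(d,K,M)
    o=cv2.inRange(h,(8,150,120),(16,255,255)); o[:,:150]=0; o=big(o); q=P[cv2.erode(o,np.ones((3,3)))>0]; c=np.nanmean(q,0)
    n=np.linalg.svd(q-c,full_matrices=False)[2][2]; n*=np.sign(n[2]); print("pad mean",c.round(4),n.round(3),np.degrees(np.arccos(n[2])))
    xa=np.array([np.cos(0),0,0]); yaw=np.arctan2(-n[1],-n[0]); ya=np.array([-np.sin(yaw),np.cos(yaw),0]); xa=np.cross(ya,n)
    # all mask pixels onto plane
    v,u=np.nonzero(o); r=np.c_[(u-K[0,2])/K[0,0],-(v-K[1,2])/K[1,1],-np.ones(len(u))]@M[:3,:3].T
    p=M[:3,3]+r*(((c-M[:3,3])@n)/(r@n))[:,None]
    R_=cv2.minAreaRect((np.c_[(p-c)@xa,(p-c)@ya]*1000).astype(np.float32)); print("rect",R_,"yaw",np.degrees(yaw)); print("centre",(c+xa*R_[0][0]/1000+ya*R_[0][1]/1000).round(4))
    im,d,K,M=ld("wrist"); h=cv2.cvtColor(im,cv2.COLOR_RGB2HSV); P=cloud(d,K,M)
    g=cv2.inRange(h,(55,80,60),(80,255,255)); g[:,:280]=0; g=g.copy(); g[:150]=0; g[240:]=0
    print("blank",rectz(g,.026,K,M),np.nanmedian(P[g>0],0).round(4), g.sum()/255)
    for n_ in("wrist","scene","side"):
        im,d,K,M=ld(n_); P=cloud(d,K,M).reshape(-1,3)
        b=P[(P[:,2]>.128)&(P[:,2]<.142)&(P[:,0]>.58)&(P[:,0]<.68)&(P[:,1]>-.2)&(P[:,1]<.2)]
        for it in range(4):
            f=np.polyfit(b[:,1],b[:,0],1) if it else [-.047,np.percentile(b[:,0],20)]
            e=b[:,0]-np.polyval(f,b[:,1]); b=b[np.abs(e)<(.015 if it<2 else .009)]
        print(n_,"bar x=",np.round(f,4),len(b),b[:,1].min(),b[:,1].max(),np.median(b[:,2]))
E
python3 m2.py
```

```text
handle (array([447.9, 313.6]), array([1., 0.]), 180.0) [0.448  0.3136 0.1003]
base (array([525.6, 363.2]), array([148.1,  38.6]), 20.4) [0.0107 0.0116 0.0122]
shank n 1537 (array([556.9, 347.3]), array([119.5,  45.9]), 20.0) 0.09019041874021327
235 [0.5002 0.3297] 3; 247 [0.5122 0.3307] 11; 259 [0.5242 0.3355] 11; 271 [0.5361 0.3394] 11; 283 [0.5479 0.3441] 11; 295 [0.5597 0.3479] 11; 307 [0.5714 0.3527] 11; 319 [0.583  0.3564] 11; 331 [0.5945 0.3606] 12; 343 [0.6054 0.375 ] 30; 355 [0.6188 0.3493] 8; blade [0.608  0.3654 0.0947]Traceback (most recent call last):
  File "m2.py", line 24, in <module>
    n=np.linalg.svd(q-c,full_matrices=False)[2][2]; n*=np.sign(n[2]); print("pad mean",c.round(4),n.round(3),np.degrees(np.arccos(n[2])))
      ~~~~~~~~~~~~~^^^^^^^^^^^^^^^^^^^^^^^^^
    u, s, vh = gufunc(a, signature=signature)
               ~~~~~~^^^^^^^^^^^^^^^^^^^^^^^^
    raise LinAlgError("SVD did not converge")
numpy.linalg.LinAlgError: SVD did not converge
```

```bash
sed -i 's/(0,200,90),(4,255,255))|cv2.inRange(h,(176,200,90)/(0,160,80),(4,255,255))|cv2.inRange(h,(174,160,80)/; s/c=np.nanmean(q,0)/q=q[~np.isnan(q[:,0])]; c=q.mean(0)/; s/^    for t in range(u.min.*/    f=np.polyfit(p[(u>240)\&(u<332),0],p[(u>240)\&(u<332),1],1); print("line",f,np.degrees(np.arctan(f[0])))/; /s=u==t/d' m2.py; sed -i 's/^    for t in range.*//' m2.py
sed -i 's/^    c=np.nanmedian(P\[(wh.*/    w2=wh.copy(); w2[:,:338]=0; print("blade",rectz(w2,.095,K,M))/' m2.py; python3 m2.py
```

```text
handle (array([474.4, 317.1]), array([57.3, 17.6]), 20.1) [0.475  0.3174 0.1001]
base (array([525.6, 363.2]), array([148.1,  38.6]), 20.4) [0.0107 0.0116 0.0122]
shank n 1537 (array([556.9, 347.3]), array([119.5,  45.9]), 20.0) 0.09019041874021327
line [0.36387187 0.1446063 ] 19.99502310759958
blade (array([605.3, 364.8]), array([13.9, 45.2]), 20.0)
pad mean [ 0.5348 -0.3407  0.0689] [-0.418  0.045  0.907] 24.86119565573703
rect ((-3.1503257751464844, -2.6065101623535156), (112.91991424560547, 127.91447448730469), 0.010417838580906391) yaw -6.079093631970353
centre [ 0.5317 -0.343   0.0676]
blank (array([701.8, -27.2]), array([78.5, 52.1]), 11.7) [ 0.7011 -0.0208  0.0259] 2588.0
wrist bar x= [-0.0573  0.6296] 4776 -0.09146932202482545 0.13921566148556824 0.13598691535860175
scene bar x= [-0.0589  0.6331] 348 -0.19998595998040414 0.16504454803257868 0.13703265894423544
side bar x= [-0.0532  0.6268] 301 -0.19368534538697957 0.16933947089348922 0.13383268697916373
```

```bash
cat > plan.py <<'E'
from h import *
L=np.radians(35); O=np.array([.4683,.3149,.085]); CY=np.radians(20)
def tool(yaw,sgn,lean=L):
    Rz=R.from_euler('z',yaw).as_matrix()
    z=Rz@[np.sin(lean),0,-np.cos(lean)]; y=sgn*(Rz@[0,1,0]); x=np.cross(y,z)
    return R.from_matrix(np.c_[x,y,z]).as_quat(), z
def rk(o,yaw,sgn):   # rake origin -> TCP pose
    q,z=tool(yaw,sgn); return np.array(o)+.002*z,q
def rb(b,h,yaw,sgn): # blade centre xy -> TCP pose
    return rk([b[0]-.150*np.cos(yaw),b[1]-.150*np.sin(yaw),h],yaw,sgn)
SY=np.radians(3.3); BC=np.array([.7018,-.0272]); BY=np.radians(11.7)
u=lambda a:np.array([np.cos(a),np.sin(a)])
Bs=BC+(.040+.003+.010)*u(BY)
Be=np.array([.548,-.022])+.043*u(0)
Bf=BC-.16*u(SY)*1+0  # unused marker
Binfront=Bs-.17*u(BY)
E
python3 - <<'E'
from plan import *
for sg in(1,-1):
    W=[rk(O+[0,0,.12],CY,sg),rk(O,CY,sg),rb(Binfront,.2,BY,sg),rb(Binfront,.097,BY,sg),rb(Bs,.097,BY,sg),rb(Bs,.06,BY,sg),rb(Be,.06,0,sg),rb(Be,.2,0,sg)]
    for p,q in W:
        s=bot.solve_ik(p,q); print(sg,p.round(3),None if s is None else s.round(2))
E
```

```text
1 [0.469 0.315 0.203] [ 0.51 -0.37  2.22 -0.14  0.69 -1.33]
1 [0.469 0.315 0.083] [ 0.51 -0.16  2.31 -0.24  0.39 -1.21]
1 [ 0.441 -0.081  0.198] None
1 [ 0.441 -0.081  0.095] None
1 [ 0.608 -0.047  0.095] [-0.4  -0.05  2.19  0.64  0.58 -2.64]
1 [ 0.608 -0.047  0.058] None
1 [ 0.442 -0.022  0.058] None
1 [ 0.442 -0.022  0.198] [-0.42 -0.87  2.51  0.29  0.96 -2.1 ]
-1 [0.469 0.315 0.203] [ 0.51 -0.37  2.22 -0.14  0.69  1.81]
-1 [0.469 0.315 0.083] [ 0.51 -0.16  2.31 -0.24  0.39  1.93]
-1 [ 0.441 -0.081  0.198] [-0.76 -0.73  2.44  0.55  1.11  0.44]
-1 [ 0.441 -0.081  0.095] [-0.76 -0.54  2.55  0.66  0.87  0.24]
-1 [ 0.608 -0.047  0.095] [-0.4  -0.05  2.19  0.64  0.58  0.5 ]
-1 [ 0.608 -0.047  0.058] [-0.4   0.02  2.2   0.73  0.51  0.39]
-1 [ 0.442 -0.022  0.058] None
-1 [ 0.442 -0.022  0.198] [-0.42 -0.87  2.51  0.29  0.96  1.05]
```

Run:
```python
import plan; from plan import *
for Ld in(25,30,35):
    plan.L=np.radians(Ld)
    def rkL(o,yaw):
        q,z=tool(yaw,-1,plan.L); return np.array(o)+.002*z,q
    for yaw in(-10,0,10):
        for h in(.056,.066):
            r=[]
            for y in(-.04,-.02,0.):
                m=None
                for bx in np.arange(.57,.66,.005):
                    a=np.radians(yaw)
                    if bot.solve_ik(*rkL([bx-.15*np.cos(a),y-.15*np.sin(a),h],a)) is not None: m=round(bx,3);break
                r.append(m)
            print(Ld,yaw,h,r)
```

```text
25 -10 0.056 [np.float64(0.57), np.float64(0.57), np.float64(0.57)]
25 -10 0.066 [np.float64(0.57), np.float64(0.57), np.float64(0.57)]
25 0 0.056 [np.float64(0.57), np.float64(0.57), np.float64(0.57)]
25 0 0.066 [np.float64(0.57), np.float64(0.57), np.float64(0.57)]
25 10 0.056 [np.float64(0.57), np.float64(0.57), np.float64(0.57)]
25 10 0.066 [np.float64(0.57), np.float64(0.57), np.float64(0.57)]
30 -10 0.056 [np.float64(0.59), np.float64(0.59), np.float64(0.585)]
30 -10 0.066 [np.float64(0.59), np.float64(0.59), np.float64(0.585)]
30 0 0.056 [np.float64(0.595), np.float64(0.595), np.float64(0.595)]
30 0 0.066 [np.float64(0.59), np.float64(0.595), np.float64(0.595)]
30 10 0.056 [np.float64(0.575), np.float64(0.58), np.float64(0.585)]
30 10 0.066 [np.float64(0.57), np.float64(0.58), np.float64(0.585)]
35 -10 0.056 [np.float64(0.62), np.float64(0.615), np.float64(0.615)]
35 -10 0.066 [np.float64(0.62), np.float64(0.615), np.float64(0.61)]
35 0 0.056 [np.float64(0.625), np.float64(0.625), np.float64(0.625)]
35 0 0.066 [np.float64(0.62), np.float64(0.625), np.float64(0.625)]
35 10 0.056 [np.float64(0.6), np.float64(0.61), np.float64(0.615)]
35 10 0.066 [np.float64(0.6), np.float64(0.605), np.float64(0.61)]
```

```bash
sed -i 's/^L=np.radians(35)/L=np.radians(30)/; s/^Bs=.*/Bs=np.array([.7555,-.0242])/; s/^Be=.*/Be=np.array([.596,-.0245])/; s/^Binfront=.*/Binfront=np.array([.602,-.0245])/' plan.py
python3 - <<'E'
from plan import *
sg=-1
W=[rk(O+[0,0,.13],CY,sg),rk(O,CY,sg),rb(Binfront,.22,SY,sg),rb(Binfront,.097,SY,sg),rb(Bs,.097,SY,sg),rb(Bs,.06,SY,sg),rb(Be,.06,SY,sg),rb(Be,.2,SY,sg)]
ok=True
for p,q in W:
    s=bot.solve_ik(p,q); ok&=s is not None; print(p.round(3),None if s is None else s.round(2))
if ok:
    bot.open(); bot.move_ptp(*W[0]); bot.move_straight(W[1][0],velocity=.12); bot.clamp(40)
    s=bot.get_state(); print(s["opening"],s["gripper_force"],s["ft_force"],s["tcp_pos"]-W[1][0],s["time"])
    bot.move_straight(W[0][0],velocity=.12); s=bot.get_state(); print(s["opening"],s["ft_force"],s["time"])
    im,d,K,M=cam("side"); im2=cam("wrist")[0]; save("g",np.hstack([im[100:,100:450],im2[100:,100:450]]))
E
```

```text
[0.469 0.315 0.213] [ 0.5  -0.32  2.14 -0.1   0.81  1.77]
[0.469 0.315 0.083] [ 0.5  -0.12  2.24 -0.15  0.51  1.84]
[ 0.453 -0.033  0.218] [-0.44 -0.72  2.37  0.28  1.04  0.99]
[ 0.453 -0.033  0.095] [-0.44 -0.55  2.52  0.36  0.73  0.86]
[ 0.607 -0.033  0.095] [-0.28 -0.05  2.15  0.32  0.57  1.  ]
[ 0.607 -0.033  0.058] [-0.28  0.02  2.16  0.37  0.48  0.95]
[ 0.447 -0.033  0.058] [-0.45 -0.48  2.56  0.42  0.64  0.78]
[ 0.447 -0.033  0.198] [-0.45 -0.73  2.42  0.29  1.01  0.97]
0.01742985611367328 39.99942362308502 [ 0.22414689 -0.15117292 -0.57645595] [5.17606587e-06 1.26257951e-05 7.16069352e-06] 8.575
0.017511117825590294 [ 1.08921686  0.34514623 -1.86920894] 9.8083
```

View pics/g.png

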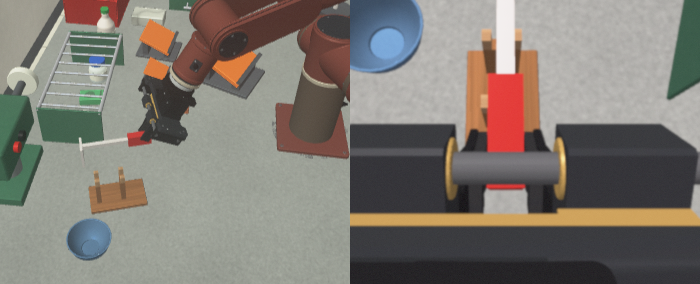

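```bash
sed -i 's/\.7555,/.758,/' plan.py
python3 - <<'E'
from plan import *
sg=-1
def st(t):
    s=bot.get_state(); print(t,s["ft_force"].round(2),s["moment"].round(2),s["tcp_pos"].round(4),round(s["time"],2))
p,q=rb(Binfront,.22,SY,sg)
bot.move_ptp(p,q); st("front")
bot.move_straight(rb(Binfront,.097,SY,sg)[0],velocity=.12)
bot.move_straight(rb(Bs,.097,SY,sg)[0],velocity=.1); st("in")
im,d,K,M=cam("scene"); im2=cam("wrist")[0]; save("in",np.vstack([cv2.resize(im[140:300,110:300],(513,432)),np.zeros((0,513,3),np.uint8)])) 
save("inw",im2)
h=.097
for h in(.085,.075,.068,.06):
    bot.move_straight(rb(Bs,h,SY,sg)[0],velocity=.06); s=bot.get_state()
    if s["ft_force"][2]>3: st("CONTACT"); break
st("down")
im=cam("side")[0]; a=cam("scene")[0]
save("dn",np.hstack([cv2.resize(a[140:300,110:300],(400,337)),cv2.resize(im[100:260,110:300],(400,337))]))
E
```

```text
front [ 0.18  0.   -0.92] [-0.01  0.59 -0.  ] [ 0.4534 -0.0327  0.2183] 11.21
in [-0.8   0.1  -1.19] [ 0.03  0.65 -0.09] [ 0.6089 -0.0327  0.0952] 14.09
down [ 0.67 -0.49 -0.83] [-0.01  0.6   0.03] [ 0.6087 -0.0326  0.0574] 15.41
```

View pics/dn.png

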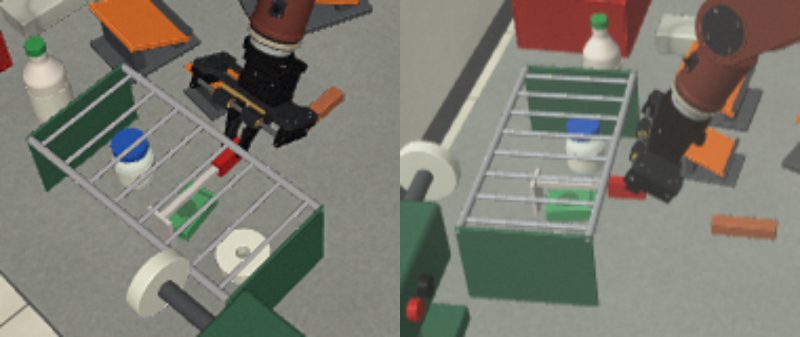

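Run:
```python
from m2 import *
for n in("scene","side"):
    im,d,K,M=cam(n); h=cv2.cvtColor(im,cv2.COLOR_RGB2HSV); P=cloud(d,K,M)
    B=(P[...,0]>.64)&(P[...,0]<.78)&(P[...,1]>-.10)&(P[...,1]<.04)
    g=cv2.inRange(h,(50,60,50),(85,255,255))*(B&(P[...,2]>.018)&(P[...,2]<.034)); q=P[g>0]
    print(n,"blank",rectz((g>0)*1,.026,K,M),len(q),np.percentile(q,[2,98],axis=0).round(3).tolist())
    w=B&(P[...,2]>.036)&(P[...,2]<.085)&(P[...,0]>.735)&(h[...,1]<60); q=P[w]; print("blade",len(q),np.percentile(q,[3,50,97],axis=0).round(3).tolist())
```

```text
scene blank (array([705.7, -29. ]), array([82.7, 53.2]), 12.3) 199 [[0.666, -0.058, 0.02], [0.74, -0.0, 0.033]]
blade 96 [[0.738, -0.045, 0.038], [0.759, -0.023, 0.064], [0.763, -0.004, 0.071]]
side blank (array([701., -20.]), array([74.2, 54.6]), 9.6) 173 [[0.667, -0.053, 0.019], [0.739, 0.005, 0.029]]
blade 54 [[0.737, -0.039, 0.04], [0.752, -0.015, 0.059], [0.758, 0.002, 0.07]]
```

Run:
```python
from m2 import *
from plan import *
sg=-1
for f in(.25,.5,.75,1):
    bot.move_straight(rb(Bs+(Be-Bs)*f,.06,SY,sg)[0],velocity=.07); s=bot.get_state(); print(s["ft_force"].round(2),s["moment"].round(2),round(s["time"],2))
bot.move_straight(rb(Be+[.006,0],.06,SY,sg)[0],velocity=.05)
bot.move_straight(rb(Be+[.004,0],.2,SY,sg)[0],velocity=.12)
for n in("scene","side","wrist"):
    im,d,K,M=cam(n); h=cv2.cvtColor(im,cv2.COLOR_RGB2HSV); P=cloud(d,K,M)
    if n=="scene": save("pull",cv2.resize(im[120:320,100:350],(500,400)))
    g=cv2.inRange(h,(50,60,50),(85,255,255))*((P[...,2]>.018)&(P[...,2]<.034)&(P[...,0]<.75)&(P[...,1]>-.15)&(P[...,1]<.1)&(P[...,0]>.4)); 
    if g.any(): print(n,"blank",rectz((g>0)*1,.026,K,M),(g>0).sum())
```

```text
[ 0.2  -0.84 -1.16] [-0.    0.55  0.  ] 16.33
[-0.38  0.3  -0.94] [-0.01  0.57  0.  ] 17.06
[-1.4   0.15 -1.06] [-0.03  0.56  0.01] 17.78
[-0.82 -0.02 -1.83] [0.03 0.59 0.01] 18.51
scene blank (array([555.4, -22.8]), array([84.9, 53.8]), 5.4) 267
side blank (array([547.9, -14.1]), array([79.5, 55.5]), 4.4) 275
wrist blank (array([549., -23.]), array([79.8, 48.2]), 3.3) 986
```

View pics/pull.png

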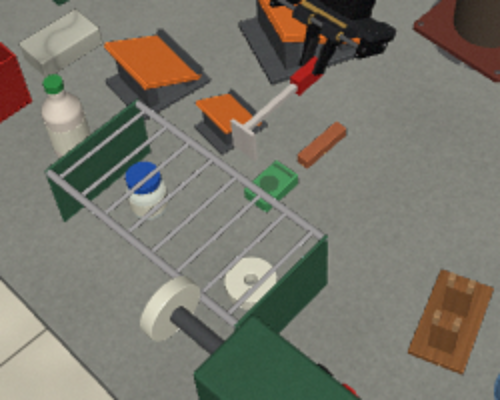

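Run:
```python
from m2 import *
from plan import *
sg=-1
bot.move_ptp(*rk(O+[0,0,.13],CY,sg))
bot.move_straight(rk(O+[0,0,.03],CY,sg)[0],velocity=.15)
bot.move_straight(rk(O+[0,0,.0005],CY,sg)[0],velocity=.05)
s=bot.get_state(); print(s["ft_force"].round(2),s["moment"].round(2))
bot.open(); bot.sleep(.2)
bot.move_straight(rk(O+[0,0,.13],CY,sg)[0],velocity=.15)
bot.move_ptp([.52,.27,.27],[0.70710678,0.70710678,0,0]); bot.sleep(.2)
im,d,K,M=cam("wrist"); np.savez("crad2",im=im,d=d,K=K,M=M); h=cv2.cvtColor(im,cv2.COLOR_RGB2HSV)
red=big(cv2.inRange(h,(0,160,80),(4,255,255))|cv2.inRange(h,(174,160,80),(180,255,255))); print("handle",rectz(red,.1,K,M))
wh=big(cv2.inRange(h,(0,0,175),(180,45,255)),200); print("shank",rectz(wh,.09,K,M), np.nanmedian(cloud(d,K,M)[wh>0][:,2]))
save("back",np.hstack([im[:225],]))
bot.move_ptp([.549,-.07,.26],[0.70710678,0.70710678,0,0]); bot.sleep(.2)
im,d,K,M=cam("wrist"); h=cv2.cvtColor(im,cv2.COLOR_RGB2HSV); P=cloud(d,K,M)
g=cv2.inRange(h,(50,60,50),(85,255,255))*((P[...,2]>.018)&(P[...,2]<.034)); g=big(g); print("blank",rectz(g,.026,K,M))
print(bot.get_state()["time"])
```

```text
[ 0.24 -0.85 -1.1 ] [-0.16  0.51  0.01]
handle (array([474.7, 316.8]), array([57.3, 17.6]), 20.5)
shank (array([557.1, 347.2]), array([119.6,  45.6]), 20.0) 0.09021612091144904
blank (array([551.3, -23.2]), array([78.7, 48.6]), 3.4)
28.7
```

View pics/back.png

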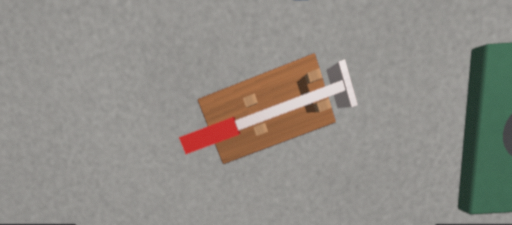

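```bash
cat > place.py <<'E'
from m2 import *
from plan import *
PY=np.radians(-6.1); PO=np.array([.5272,-.3425,.0655]); t=np.radians(25)
best=None
qp,_=tool(np.radians(3.3),-1,0.); ql,zl=tool(PY,-1,t)
pick=np.array([.5505,-.0231,.0205]); up=pick+[0,0,.13]
pl=PO-zl*.0205; pre=PO-zl*.10
E
python3 - <<'E'
from place import *
print([None if s is None else s.round(2) for s in(bot.solve_ik(up,qp),bot.solve_ik(pick,qp),bot.solve_ik(pre,ql),bot.solve_ik(pl,ql))],pl)
bot.move_ptp(up,qp); bot.move_straight(pick+[0,0,.03],velocity=.15); bot.move_straight(pick,velocity=.05)
s=bot.get_state(); print(s["ft_force"].round(2)); bot.clamp(35)
s=bot.get_state(); print(s["opening"],s["gripper_force"],s["ft_force"].round(2))
bot.move_straight(up,velocity=.12); s=bot.get_state(); print(s["opening"],s["ft_force"].round(2),s["time"])
bot.move_ptp(pre,ql); s=bot.get_state(); print(s["opening"],s["ft_force"].round(2),s["tcp_pos"]-pre)
bot.move_straight(PO-zl*.03,velocity=.08)
f0=bot.get_state()["ft_force"]
for a in np.arange(.026,.0165,-.001):
    bot.move_straight(PO-zl*a,velocity=.03); s=bot.get_state(); df=(s["ft_force"]-f0)@(-zl)
    print(round(a,4),df.round(2),end=" ")
    if df>2.5: break
im=cam("scene")[0]; im2=cam("side")[0]; save("pl",np.hstack([cv2.resize(im[80:240,80:270],(400,337)),cv2.resize(im2[60:220,160:350],(400,337))])); print(s["time"])
E
```

```text
[array([-0.19,  0.1 ,  1.78, -0.  ,  1.26,  1.33]), array([-0.19,  0.27,  1.86, -0.  ,  1.01,  1.33]), array([-0.93, -0.08,  2.02,  0.4 ,  0.94,  0.55]), array([-0.88,  0.09,  2.  ,  0.43,  0.78,  0.53])] [ 0.51858538 -0.34157936  0.08407931]
[0.88 0.15 0.9 ]
0.0008729593520065586 0.0 [-0.26 -0.64 -0.03]
0.0005561495036092297 [-0.52 -0.44 -0.81] 34.45
0.00038882984477774205 [ 0.32 -0.26 -0.98] [ 0.00036733  0.00082689 -0.00019089]
0.026 0.37 0.025 0.2 0.024 -0.33 0.023 -0.45 0.022 -0.67 0.021 -0.88 0.02 -0.87 0.019 -0.44 0.018 0.33 0.017 -0.02 39.2333
```

View pics/pl.png

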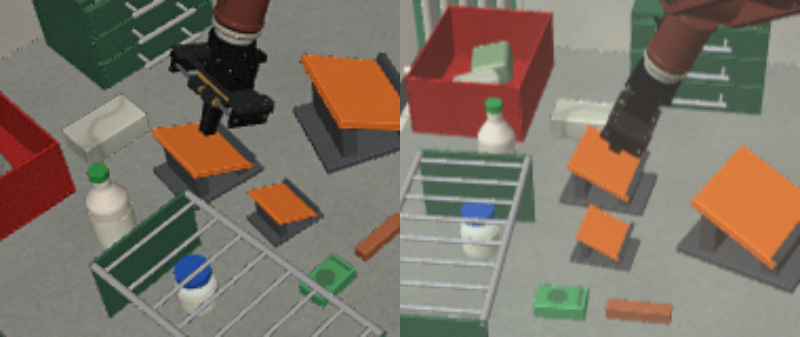

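Run:
```python
from place import *
bot.move_straight(pre,velocity=.2); bot.open(); print(bot.get_state()["opening"])
bot.move_ptp([.549,-.07,.26],[0.70710678,0.70710678,0,0]); bot.sleep(.2)
im,d,K,M=cam("wrist"); h=cv2.cvtColor(im,cv2.COLOR_RGB2HSV); P=cloud(d,K,M)
g=cv2.inRange(h,(50,60,50),(85,255,255))*((P[...,2]>.018)&(P[...,2]<.034)); g=big(g); print("blank",rectz(g,.026,K,M))
bot.move_ptp(up,qp); bot.move_straight(pick+[0,0,.03],velocity=.15); bot.move_straight(pick,velocity=.05)
s=bot.get_state(); print(s["tcp_pos"],s["ee_rot"],qp,s["opening"],s["time"])
im=cam("scene")[0]; im2=cam("side")[0]; save("pk",np.hstack([cv2.resize(im[120:280,140:330],(400,337)),cv2.resize(im2[100:260,160:350],(400,337))]))
```

```text
0.08692502823089793
blank (array([551.3, -23.3]), array([78.7, 48.7]), 3.4)
[ 0.55054207 -0.02311852  0.02043326] [ 9.99585467e-01  2.87904595e-02 -5.45186584e-05 -4.70460203e-06] [ 0.99958537  0.02879395  0.         -0.        ] 0.08706104103141844 45.8
```

View pics/pk.png

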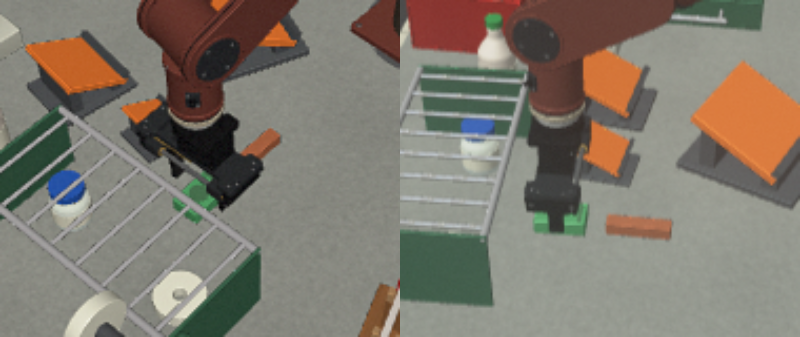

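Run:
```python
from place import *
bot.clamp(35); s=bot.get_state(); print(s["opening"],s["gripper_force"],s["ft_force"].round(2))
if s["opening"]>.04:
    bot.move_straight(pick+[0,0,.03],velocity=.1); s=bot.get_state(); print(s["opening"],s["ft_force"].round(2),s["time"])
im=cam("scene")[0]; im2=cam("side")[0]; save("pk2",np.hstack([cv2.resize(im[120:280,140:330],(400,337)),cv2.resize(im2[100:260,160:350],(400,337))])); print(bot.get_state()["time"])
```

```text
0.0007179346474767397 0.0 [0.38 0.24 0.73]
47.525
```

Run:
```python
from place import *
s=bot.get_state(); print(s["tcp_pos"],s["opening"])
for n in("scene","side"):
    im,d,K,M=cam(n); h=cv2.cvtColor(im,cv2.COLOR_RGB2HSV); P=cloud(d,K,M)
    B=(abs(P[...,0]-.55)<.09)&(abs(P[...,1]+.023)<.09)
    g=(cv2.inRange(h,(50,60,40),(85,255,255))>0)&B; q=P[g]
    print(n,"green",g.sum(),rectz(g*1,.026,K,M),np.percentile(q,[3,50,97],axis=0).round(3).tolist())
    k=B&(h[...,2]<60)&(P[...,2]>.002)&(P[...,2]<.075); q=P[k]
    for a,b in((0,.015),(.015,.03),(.03,.045),(.045,.06),(.06,.075)):
        r=q[(q[:,2]>=a)&(q[:,2]<b)]
        if len(r)>2: print(a,len(r),np.percentile(r,[3,97],axis=0).round(3).tolist())
```

```text
[ 0.55051135 -0.02312439  0.02050433] 0.0003767882453342624
scene green 185 (array([560.1, -19.6]), array([83.8, 58.8]), 4.0) [[0.528, -0.045, 0.007], [0.565, -0.011, 0.027], [0.594, 0.031, 0.115]]
0.03 14 [[0.546, -0.033, 0.033], [0.563, -0.013, 0.044]]
0.045 13 [[0.554, -0.029, 0.046], [0.564, -0.014, 0.057]]
0.06 3 [[0.544, -0.013, 0.062], [0.558, -0.013, 0.065]]
side green 256 (array([547.4,  -2.7]), array([80.4, 66.6]), 9.1) [[0.51, -0.037, 0.004], [0.542, 0.0, 0.021], [0.584, 0.062, 0.1]]
```

Run:
```python
import numpy as np,cv2
z=np.load("side.npz");K=z["K"];Mi=np.linalg.inv(z["M"])
for y in(.024,.035):
  for zz in(.0035,.02,.03,.04):
    p=Mi@[.5505,y,zz,1]; u=K[0,0]*p[0]/-p[2]+K[0,2]; v=K[1,1]*-p[1]/-p[2]+K[1,2]
    print(y,zz,round((u-160)*400/190+400,1),round((v-100)*337/160,1))
im=cv2.imread("pics/pk.png")
for r in range(205,245,2): print(r,im[r,535:585:6].max(1).tolist(), im[r,556].tolist())
```

```text
0.024 0.0035 554.0 241.2
0.024 0.02 553.7 233.3
0.024 0.03 553.5 228.5
0.024 0.04 553.3 223.6
0.035 0.0035 552.6 246.2
0.035 0.02 552.3 238.3
0.035 0.03 552.1 233.4
0.035 0.04 551.8 228.5
205 [53, 54, 53, 54, 54, 53, 68, 58, 161] [49, 53, 53]
207 [54, 53, 53, 51, 53, 52, 81, 65, 144] [48, 50, 52]
209 [56, 53, 55, 53, 53, 52, 81, 76, 155] [52, 54, 55]
211 [87, 90, 62, 53, 55, 53, 78, 95, 157] [48, 52, 52]
213 [145, 141, 87, 54, 52, 70, 104, 118, 161] [50, 53, 54]
215 [177, 165, 116, 54, 52, 117, 157, 138, 164] [49, 53, 53]
217 [170, 169, 129, 54, 54, 158, 167, 144, 164] [47, 50, 50]
219 [172, 177, 137, 53, 53, 167, 168, 143, 161] [49, 52, 51]
221 [178, 182, 143, 53, 53, 172, 177, 155, 157] [50, 52, 52]
223 [157, 153, 132, 52, 52, 176, 182, 171, 145] [49, 51, 52]
225 [140, 137, 123, 52, 53, 155, 153, 153, 127] [50, 51, 52]
227 [137, 137, 122, 54, 55, 136, 134, 135, 118] [50, 52, 53]
229 [135, 136, 124, 57, 56, 135, 135, 135, 118] [52, 56, 55]
231 [139, 142, 129, 74, 72, 135, 135, 134, 117] [66, 76, 67]
233 [148, 151, 136, 112, 111, 140, 141, 133, 118] [98, 116, 98]
235 [154, 157, 146, 145, 145, 149, 149, 134, 126] [131, 145, 133]
237 [154, 157, 156, 154, 156, 157, 155, 143, 142] [143, 153, 150]
239 [157, 157, 155, 154, 157, 156, 156, 155, 154] [144, 153, 149]
241 [159, 157, 154, 156, 157, 155, 157, 155, 153] [146, 155, 151]
243 [159, 157, 153, 155, 156, 156, 157, 155, 154] [146, 155, 151]
```

Run:
```python
from place import *
bot.open(); f0=bot.get_state()["ft_force"]
z=.0205
while z>-.004:
    z-=.0035; bot.move_straight([pick[0],pick[1],z],velocity=.04); s=bot.get_state(); df=s["ft_force"]-f0
    print(round(z,4),s["tcp_pos"][2].round(4),df.round(1))
    if np.abs(df).max()>4: break
    if z<.0041: break
print(s["time"])
im,d,K,M=cam("side"); 
Mi=np.linalg.inv(M)
for c in range(225,245,3): print(c,[int(im[r,c].max()) for r in range(196,222)])
for zz in(.0,.01,.02,.03):
    p=Mi@[.5505,.0355,zz,1]; print(zz,K[0,0]*p[0]/-p[2]+K[0,2],K[1,1]*-p[1]/-p[2]+K[1,2])
```

```text
0.017 0.0166 [ 0.1 -0.1 -1.3]
0.0135 0.0131 [ 0.3 -0.9 -0.4]
0.01 0.0097 [ 1.  -1.4  0.1]
0.0065 0.0062 [-0.3 -0.2 -0.6]
0.003 0.0027 [-0.2 -0.1 -0.3]
50.3917
225 [93, 64, 62, 55, 55, 54, 54, 55, 67, 104, 135, 138, 138, 136, 146, 158, 158, 159, 159, 162, 163, 155, 155, 157, 157, 158]
228 [67, 66, 61, 56, 54, 53, 54, 56, 67, 105, 138, 137, 137, 139, 141, 139, 157, 157, 156, 157, 155, 157, 157, 157, 155, 154]
231 [67, 68, 62, 57, 54, 56, 53, 53, 54, 56, 52, 52, 55, 53, 57, 57, 63, 85, 122, 155, 154, 154, 159, 160, 161, 155]
234 [66, 66, 63, 59, 57, 54, 53, 54, 56, 55, 53, 53, 56, 57, 54, 53, 55, 55, 104, 157, 157, 155, 152, 155, 155, 156]
237 [86, 96, 60, 60, 57, 53, 54, 55, 56, 55, 57, 57, 59, 58, 57, 56, 60, 61, 89, 136, 158, 157, 152, 155, 154, 152]
240 [69, 69, 67, 60, 59, 52, 62, 65, 55, 64, 101, 130, 136, 136, 137, 145, 156, 156, 157, 157, 156, 152, 152, 152, 157, 157]
243 [65, 62, 60, 58, 56, 55, 53, 55, 54, 57, 95, 136, 137, 137, 135, 132, 139, 154, 157, 157, 157, 157, 153, 154, 154, 154]
0.0 232.5044836037809 217.774744398878
0.01 232.40335841689912 215.51120405518873
0.02 232.30139257573043 213.22884688700512
0.03 232.19857555397604 210.9274372784262
```

Run:
```python
from place import *
f0=bot.get_state()["ft_force"]
for z in(.0008,-.0012,-.003,-.005):
    bot.move_straight([pick[0],pick[1],z],velocity=.03); s=bot.get_state(); df=s["ft_force"]-f0; print(z,s["tcp_pos"][2].round(4),df.round(1))
    if np.abs(df).max()>4: bot.move_straight([pick[0],pick[1],z+.003],velocity=.03); break
bot.clamp(35); s=bot.get_state(); print(s["opening"],s["gripper_force"],s["ft_force"].round(2),s["tcp_pos"],s["time"])
```

```text
0.0008 0.0006 [ 1.5 -0.1 -0.2]
-0.0012 -0.0013 [0.1 0.9 0.6]
-0.003 -0.0032 [2.1 0.5 1.5]
-0.005 -0.0052 [ 0.5  0.5 -0.3]
0.04968513653822522 34.999439120292664 [0.15 0.33 0.15] [ 0.550528   -0.02311746 -0.00497582] 52.1583
```

Run:
```python
from place import *
g=lambda a:PO-zl*(a-.005)
print(bot.solve_ik(g(0),ql) is not None)
bot.move_straight(pick+[0,0,.09],velocity=.12); s=bot.get_state(); print(s["opening"],s["ft_force"].round(2),s["time"])
assert s["opening"]>.045
bot.move_ptp(g(.07),ql); bot.move_straight(g(.008),velocity=.08); bot.sleep(.1)
f=lambda:np.mean([bot.get_state()["ft_force"] if not bot.sleep(.02) else 0 for _ in range(4)],0)
f0=f(); m0=bot.get_state()["moment"]; print("pre",f0.round(2),bot.get_state()["opening"],bot.get_state()["time"])
for a in np.arange(.006,-.0061,-.001):
    bot.move_straight(g(a),velocity=.03); df=(f()-f0)@(-zl); print(round(a,4),df.round(2),end="; ")
    if df>2.5: break
s=bot.get_state(); print(s["tcp_pos"],s["moment"]-m0,s["opening"],s["time"])
```

```text
True
0.0496146993879024 [-0.21  0.34 -2.79] 53.275
pre [ 0.19  0.06 -3.21] 0.049743455182731905 55.5917
0.006 0.23; 0.005 0.43; 0.004 0.11; 0.003 0.07; 0.002 0.5; 0.001 0.29; 0.0 1.8; -0.001 17.65; [ 0.52945908 -0.34286404  0.06113587] [0.51929822 0.65527707 0.07301514] 0.04948961639254378 58.125
```

Run:
```python
from place import *
g=lambda a:PO-zl*(a-.005)
bot.move_straight(g(-.0001),velocity=.03); bot.open(); bot.sleep(.1)
bot.move_straight(g(.10),velocity=.15)
bot.move_ptp([.53,-.42,.30],[0.70710678,0.70710678,0,0]); bot.sleep(.2)
im,d,K,M=cam("wrist"); h=cv2.cvtColor(im,cv2.COLOR_RGB2HSV); P=cloud(d,K,M)
n=-zl; ya=np.array([-np.sin(PY),np.cos(PY),0]); xa=np.cross(ya,n)
m=cv2.inRange(h,(50,60,50),(85,255,255))*(np.linalg.norm(np.nan_to_num(P)-PO,axis=2)<.12); m=big(m)
q=P[m>0]; q=q[~np.isnan(q[:,0])]; L_=np.c_[(q-PO)@xa,(q-PO)@ya,(q-PO)@n]*1000
top=L_[abs(L_[:,2]-np.median(L_[:,2]))<4]
print("blank in pad frame",cv2.minAreaRect(top[:,:2].astype(np.float32)),np.percentile(top[:,2],[5,50,95]),np.polyfit(top[:,0],top[:,2],1)[0])
print(bot.get_state()["time"])
```

```text
blank in pad frame ((1.72015380859375, -0.22919845581054688), (80.25236511230469, 47.620086669921875), 0.035957202315330505) [24.57276589 26.13925151 27.4545078 ] -0.006900288183219055
61.6583
```

Blank lies flat, centred within 2 mm and aligned up the slope.

```bash
python3 -c "
from rig import bot
print(bot.hand_in())"
```

```text
the job is handed in; nothing more can be done
None
```

Job handed in at about 62 s of the 72 s limit: the rake is back in both notches with the blade at its original end, and the blank lies flat and let go, within 2 mm of the pad's middle with its long side up the slope; two first attempts to grip the blank closed just above it before a lower one held, and I did not re-measure the bystanders at the end.

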